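# Switch the ball feeder to its other tray

## Task

The plaster balls waiting in the feeder are meant for the other group's tray, not for the one the blue diverter slopes towards now. With your fingertips press the raised end of the diverter down so that it rocks over its pivot to the other side, then push the yellow tab of the shutter all the way open so that all four balls roll down the other chute into its tray. Do not touch or pick up the balls, and leave the cup, the paint jar and the spatula where they are.

Things in the scene. Friction and masses are not known exactly. Their poses are not given: they have to be found in the camera images.
- feeder: Fixed plywood ball feeder, turned up to 0.4 rad. Origin on the table under the middle of the diverter; +x away from the robot up the feed lane, +y its left, z up. The diverter's pivot pin runs along x, 98 mm high, between two 90 mm wide plywood cheeks: x = -40 to -32 mm, 186 mm high; x = 32 to 40 mm, 122 mm high. Aluminium chutes, 64 mm wide, lead from y = +-104 mm (114 mm high) down to the trays.
- diverter (a joint): Blue steel rocking trough, 220 mm long along feeder y, 50 mm wide. Axis: feeder x. +0.25 rad = left end up, balls run right; -0.25 rad = right end up, balls run left. Starts at either stop. Top-heavy: under 1 N on a pad moves it, past level it falls by itself to the other stop and stays. Balls from the lane land in its middle and roll to its low end.
- pad_left (a point): Centre of the top of the red press pad (40 x 38 mm) on the diverter's left (+y) end, on the robot's side of the trough: 53 mm towards the robot and about 75 mm left of the pivot's middle. About 144 mm high when up, 107 mm when down. Free space above it.
- pad_right (a point): The same for the red pad at the diverter's right (-y) end.
- shutter (a joint): Slide shutter: steel plate standing across the feed lane at feeder x = 65 mm, holding the balls back. 0 = shut; slides to the feeder's left (+y) up to 0.062 m = fully open. Friction about 1.2 N, stays where it is left. Balls begin to pass at about 0.045 m and take a few seconds to settle.
- shutter_tab (a point): Point on the shutter's yellow upright tab, mid width and thickness, 225 mm high. The tab is 4 mm thick along feeder y, 40 mm wide along x, and stands 197 to 239 mm above the table. To open, push its right (-y) face towards +y. Beneath lie the shutter's foot (199 mm high), and the lane's walls and balls (about 178 mm).
- lane_mouth (a point): Middle of the feed lane's lower edge, 134 mm high, at feeder x = 30 mm. From here the plywood lane (56 mm wide, walls 34 mm, open on top) rises at 5 degrees to x = 250 mm, where its walls are 187 mm high; it holds four balls in a row behind the shutter.
- tray_left: White plastic tray, 150 x 190 mm along feeder x, y, 50 mm high, walls 4 mm, fixed under the left chute. Origin under its centre.
- tray_right: The same tray under the right chute.
- cup: Clear plastic cup, 76 mm wide, 105 mm high, standing in front of the left chute. Origin under its centre. Leave alone.
- jar: Orange paint jar with white cap, 62 mm wide, 80 mm high, standing in front of the right chute. Origin under its centre. Leave alone.
- spatula: Spatula 200 mm long, 20 mm high, lying flat on the table between the feeder and the robot, along the diverter. Leave alone.
- ball1_center (a point): Centre of white varnished plaster ball 1 of 4, 36 mm across, 30 g, next to the shutter in the feed lane. Not to be touched.
- ball2_center (a point): Centre of white varnished plaster ball 2 of 4, 36 mm across, 30 g, behind the one before it in the feed lane. Not to be touched.
- ball3_center (a point): Centre of white varnished plaster ball 3 of 4, 36 mm across, 30 g, behind the one before it in the feed lane. Not to be touched.
- ball4_center (a point): Centre of white varnished plaster ball 4 of 4, 36 mm across, 30 g, behind the one before it in the feed lane. Not to be touched.

How it is judged:
On the way, in this order (a step that is already met when the one before it is completed fails the run):
1. the diverter has been rocked over to its other stop while the shutter still holds the balls (distance of pad_left from where it was at the start of the episode above 0.0208 m and (value of joint diverter below -0.21 rad or value of joint diverter above 0.21 rad) and value of joint shutter below 0.02 m), for 0.2 s.
2. the shutter has been pushed open (value of joint shutter above 0.052 m), for 0.1 s.
At the end, for the whole second after the job is handed in: The diverter lies at the stop opposite to where it started (beyond 0.21 of 0.25 rad), the shutter is open by more than 52 of its 62 mm, and all four balls lie in the tray on the diverter's new low side, on its floor, moving slower than 0.1 m/s (distance of pad_left from where it was at the start of the episode above 0.0208 m and value of joint shutter above 0.052 m and ((value of joint diverter below -0.21 rad and x of ball1_center in the frame of tray_left between -0.075 and 0.075 m and y of ball1_center in the frame of tray_left between -0.095 and 0.095 m and z of each of ball1_center, ball2_center, ball3_center, ball4_center in the frame of tray_left below 0.04 m and x of ball2_center in the frame of tray_left between -0.075 and 0.075 m and y of ball2_center in the frame of tray_left between -0.095 and 0.095 m and x of ball3_center in the frame of tray_left between -0.075 and 0.075 m and y of ball3_center in the frame of tray_left between -0.095 and 0.095 m and x of ball4_center in the frame of tray_left between -0.075 and 0.075 m and y of ball4_center in the frame of tray_left between -0.095 and 0.095 m) or (value of joint diverter above 0.21 rad and x of ball1_center in the frame of tray_right between -0.075 and 0.075 m and y of ball1_center in the frame of tray_right between -0.095 and 0.095 m and z of each of ball1_center, ball2_center, ball3_center, ball4_center in the frame of tray_right below 0.04 m and x of ball2_center in the frame of tray_right between -0.075 and 0.075 m and y of ball2_center in the frame of tray_right between -0.095 and 0.095 m and x of ball3_center in the frame of tray_right between -0.075 and 0.075 m and y of ball3_center in the frame of tray_right between -0.095 and 0.095 m and x of ball4_center in the frame of tray_right between -0.075 and 0.075 m and y of ball4_center in the frame of tray_right between -0.095 and 0.095 m)) and linear speed of each of ball1, ball2, ball3, ball4 below 0.1 m/s); the robot touches nothing.
It fails at once if the robot touches a ball (contact force between any of ball1, ball2, ball3, ball4 and the fingers above 0.5 N or contact force between any of ball1, ball2, ball3, ball4 and the arm above 0.5 N).
It fails at once if a ball is lifted out of the feeder (height (world z) of any of ball1_center, ball2_center, ball3_center, ball4_center above 0.2 m).
It fails at once if the cup, jar or spatula is moved by more than 20 mm (distance of any of cup, jar, spatula from where it was at the start of the episode above 0.02 m).
It also fails if it takes over 48 s, if anything falls off the work surface, if the arm or the gripper's body presses on something with over 40 N, if the wrist force passes 120 N, or if a joint passes its speed limit or range.

## Robot

A 7-joint arm with a two-finger parallel gripper is mounted at the origin on the work surface. World frame = base frame: x ahead of the robot, y to its left, z up, the work surface at z = 0. Lengths are in m, angles in rad, forces in N, time in s.
With the tool pointing down it reaches from about 0.4 to 0.85 m from the base axis. Payload 4.5 kg.
Tool frame: the origin (TCP) lies at the very end of the fingers, on their centre line; the grasp point (between the pads) lies 19 mm behind it; z points along the fingers, y is the direction in which the jaws open and shut (so a half turn about z gives the same grasp; the last joint's range is limited). The gripper opens to 88 mm and grips with 3 to 60 N. Pads are 18 mm wide; open, the fingers measure 123 mm over their backs; the gripper's body (75 mm by 187 mm) begins 45 mm behind the grasp point.
Start: joints at [1.274, 0.689, -0.195, 1.565, 0.157, 0.902, -0.215], TCP at [0.203, -0.591, 0.239] pointing down, gripper open.
Joint ranges: [-3.01, 3.01], [-0.46, 2.08], [-1.47, 1.51], [0.13, 2.56], [-1, 4.14], [0.04, 2.09], [-2.66, 2.66]. Speed limits (rad/s): [2.57, 2.57, 3.14, 3.14, 3.14, 3.14, 3.14].

## Interface

Orientations are given as a 3x3 rotation matrix whose columns are the frame's x, y, z axes.
In Python, from rig import ctrl gives the robot as it stands. The module is installed in compiled form; this text tells all that it offers.
- The arm moves only by the tool play_rows, never from a script. Its argument "plan" is a list that holds one entry, the list of rows, each a list of 7 numbers: the turn, a rotation vector about the world's x, y, z in units of 90 degrees (1.0 is 90 degrees), then the shift along the world's x, y, z in units of 30 cm (1.0 is 30 cm), then the opening, from 0 (shut) to 1 (fully open). In form: [[[ax, ay, az, x, y, z, claw], ...]]. A call has 1 to 8 rows; each row is the pose to reach, as a shift and turn from the pose commanded when the call began; what a row does not reach only later rows make up. A row lasts 1/10 s, in which the tool goes at most 50 mm and 8.59 degrees, less where a joint would pass 70% of its speed; a pose out of reach is approached as far as the arm can. A call with a number of a shift or a turn outside -1 to 1 is refused whole. A call with a gripper value outside its range is refused whole. The fingers move at their own pace and stop on an object; "force" is the grip in N (left out, the last holds). Time passes only in rows, so rows that repeat a pose let the fingers close. It gives the time, the measured TCP pose, the force and the opening at its end, in the units of the state.
- ctrl.observe(): the state, without advancing time (a new reading comes with each control period).
- ctrl.capture(name): name is "side" or "top"; returns the picture (480x640x3 uint8, blue, green, red); there is no depth.
- ctrl.get_calibration(name): a dict with "camera_matrix" (3x3 intrinsics, pixels), "camera_from_world" (4x4, takes a point from world to camera coordinates). Camera axes: x right, y up, looking along -z (the intrinsics and any distortion apply to the point x, -y, -z); pixel columns grow to the right and rows downward; lengths in m; the calibration is good to about 2 mm. A picture is of the moment at which its call begins. get_calibration takes no time and is no camera call.
- ctrl.hand_in(): hands the job in, once; it reports no verdict.
The state is a dict: "t": time; "joint_pos": joint angles; "joint_vel": joint speeds; "tau": joint torques, N m; "position": TCP position; "tool_rot": TCP orientation; "force": force on the tool from outside, world axes, zero at the start; "moment": the same for the moment, N m; "finger_gap": finger opening in m.
Only numpy, scipy, OpenCV 4.12 (cv2) and the standard library are available. Lean on these libraries where they do the work, as an engineer would, in place of code of your own. Each camera call takes 0.05 s, during which the arm holds its last target.

## Working session

There is one attempt and no reset: what is moved stays moved. The work goes in short steps, Python scripts to look and compute and a tool call to move; the robot and the scene stay as the last step left them, time stands still between calls to the robot, and variables do not carry over. Pictures are saved under pics/ and viewed, and the job is handed in when it is done.

Besides the shell and the picture viewer there is one more tool, called after ">>>" as name(argument=value, ...) on one line, values as JSON. play_rows: Moves the arm, as the interface text tells. Its arguments: {"type":"object","properties":{"plan":{"type":"array"},"force":{"type":"number"}},"required":["plan"]}

```bash
mkdir -p pics; python3 - <<'E'
from rig import ctrl
import cv2
for n in("side","top"):
    cv2.imwrite(f"pics/{n}0.png",ctrl.capture(n)); c=ctrl.get_calibration(n); print(n,c)
s=ctrl.observe();print(s)
E
```

```text
side {'camera_matrix': array([[537.97635474,   0.        , 316.75861869],
       [  0.        , 537.97635474, 239.26421194],
       [  0.        ,   0.        ,   1.        ]]), 'camera_from_world': array([[-0.94469216, -0.32776745,  0.01119051,  0.52568944],
       [ 0.2319171 , -0.64352768,  0.72944265, -0.20167075],
       [-0.23188616,  0.69169403,  0.68395043, -1.26031649],
       [ 0.        ,  0.        ,  0.        ,  1.        ]])}
top {'camera_matrix': array([[481.32023335,   0.        , 314.87386926],
       [  0.        , 481.32023335, 240.773377  ],
       [  0.        ,   0.        ,   1.        ]]), 'camera_from_world': array([[-0.00113892, -0.99963837, -0.02686692,  0.06046324],
       [ 0.99647013, -0.00338971,  0.08387962, -0.53387289],
       [-0.08394036, -0.02667655,  0.99611364, -1.01701244],
       [ 0.        ,  0.        ,  0.        ,  1.        ]])}
{'t': 0.1, 'joint_pos': array([ 1.27382495,  0.68991923, -0.1945074 ,  1.56620443,  0.15729617,
        0.9025329 , -0.21513095]), 'joint_vel': array([ 0.00061726, -0.00092047,  0.00104739, -0.00021073,  0.00212941,
       -0.00078081, -0.00036591]), 'tau': array([-2.79386448e-03, -5.28490627e+01, -1.27157271e+00, -1.53836489e+01,
       -5.26022294e-02,  1.94949273e-03,  5.66447386e-05]), 'position': array([ 0.20275165, -0.59060387,  0.23798748]), 'tool_rot': array([[ 9.45782698e-01,  3.24799396e-01, -6.63731251e-04],
       [ 3.24800049e-01, -9.45781458e-01,  1.53707591e-03],
       [-1.28503382e-04, -1.66931975e-03, -9.99998598e-01]]), 'force': array([ 1.05335297, -0.92017801,  0.14434619]), 'moment': array([0.06501379, 0.01178426, 0.01071124]), 'finger_gap': 0.0881143331778684}
```

View pics/side0.png

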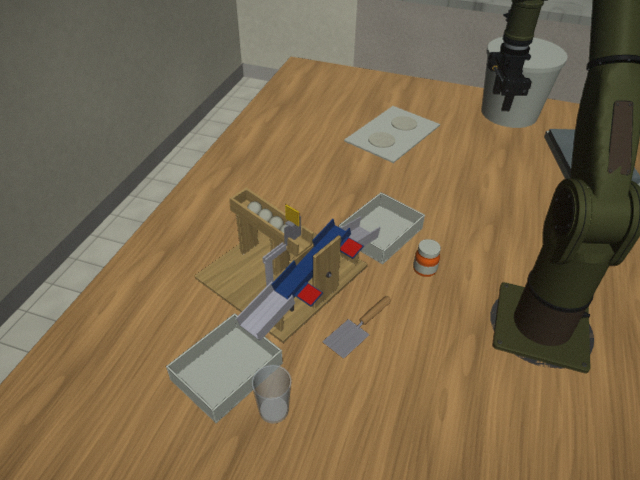

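View pics/top0.png

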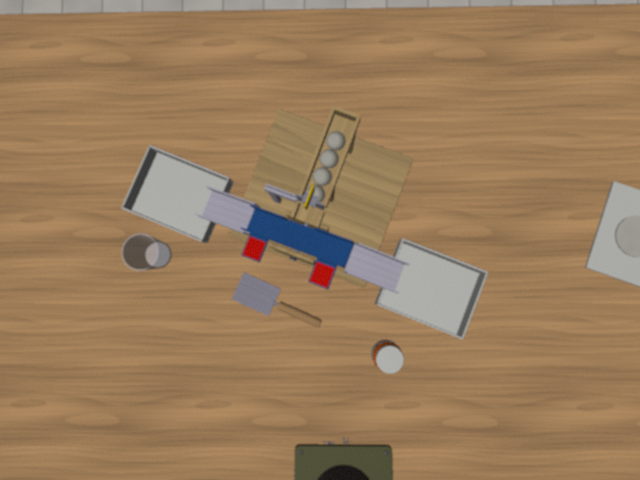

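The top view shows the red pads at about (255,249) left and (322,275) right, and the yellow tab near (310,196). In the side view the pads are at about (310,294) and (350,247), and the tab at (292,215). Next I triangulate them.

```bash
cat > h.py <<'E'
import cv2,numpy as np
from rig import ctrl
def P(n):
    c=ctrl.get_calibration(n); return c["camera_matrix"]@np.diag([1,-1,-1])@c["camera_from_world"][:3]
def tri(a,b):
    X=cv2.triangulatePoints(P("side"),P("top"),np.float64(a).reshape(2,1),np.float64(b).reshape(2,1)).ravel(); return X[:3]/X[3]
def proj(n,X):
    q=P(n)@np.r_[X,1]; return q[:2]/q[2]
def plane(n,uv,z):
    M=P(n); A=np.c_[M[:,:2],M[:,2]*z+M[:,3]]; q=np.linalg.solve(A,[*uv,1]); return np.r_[q[:2]/q[2],z]
def blobs(im,col,mn=15):
    h=cv2.cvtColor(im,cv2.COLOR_BGR2HSV)
    if col=="red": m=cv2.inRange(h,(0,180,90),(4,255,255))|cv2.inRange(h,(175,180,90),(180,255,255))
    if col=="yellow": m=cv2.inRange(h,(22,190,100),(32,255,255))
    k,l,s,c=cv2.connectedComponentsWithStats(m)
    return [(c[i].round(1).tolist(),s[i].tolist()) for i in range(1,k) if s[i,4]>=mn],m
E
python3 - <<'E'
from h import *
B={}
for n in("side","top"):
    im=cv2.imread(f"pics/{n}0.png")
    for c in("red","yellow"): B[n,c]=blobs(im,c)[0];print(n,c,B[n,c])
    x,y=(292,220) if n=="side" else (312,200)
    cv2.imwrite(f"pics/{n}0z.png",cv2.resize(im[y-70:y+110,x-110:x+110],None,fx=3.3,fy=3.3,interpolation=cv2.INTER_CUBIC))
for a in B["side","red"]:
    for b in B["top","red"]:
        X=tri(a[0],b[0]);print(a[0],b[0],X.round(4),(proj("side",X)-a[0]).round(1))
for a in B["side","yellow"]:
    for b in B["top","yellow"]:
        X=tri(a[0],b[0]);print("Y",X.round(4),(proj("side",X)-a[0]).round(1))
E
```

```text
side red [([350.4, 247.1], [341, 239, 21, 18, 218]), ([309.0, 293.8], [298, 284, 23, 21, 255])]
side yellow [([292.0, 214.6], [286, 205, 13, 21, 181])]
top red [([253.7, 248.3], [243, 237, 22, 23, 306]), ([321.5, 274.4], [310, 263, 24, 24, 360])]
top yellow [([308.8, 196.9], [305, 186, 8, 21, 40])]
[350.4, 247.1] [253.7, 248.3] [0.4659 0.1514 0.2489] [-14.6  -3.2]
[350.4, 247.1] [321.5, 274.4] [0.4604 0.0437 0.1438] [0.2 0. ]
[309.0, 293.8] [253.7, 248.3] [0.5131 0.179  0.1069] [0.3 0. ]
[309.0, 293.8] [321.5, 274.4] [ 0.5122  0.0619 -0.0213] [16.2  0.5]
Y [0.5952 0.0646 0.2199] [0. 0.]
```

```bash
ls .
```

```text
h.py
pics
```

View pics/side0z.png

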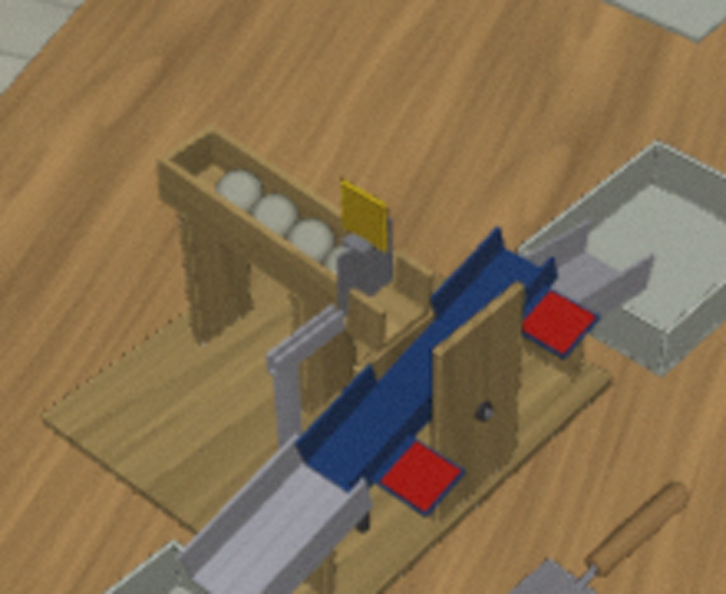

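View pics/top0z.png

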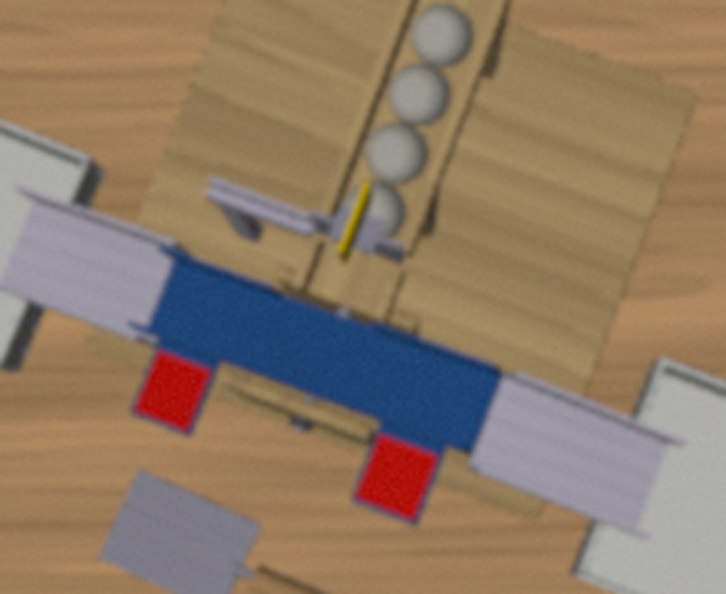

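The diverter's right pad is up, at z 0.144, and the left pad is at 0.107. Both match the given heights. I need to press the right pad with closed fingers, with the jaw axis along feeder x. First move towards it.

>>> play_rows(plan=[[[0,0,0,0,0.05,0.15,0],[0,0,0.1,0.2,0.2,0.25,0],[0,0,0.28,0.8,0.95,0.25,0],[0,0,0.28,0.8,0.95,0.25,0],[0,0,0.28,0.8,0.95,0.25,0],[0,0,0.28,0.8,0.95,0.25,0],[0,0,0.28,0.8,0.95,0.25,0],[0,0,0.28,0.8,0.95,0.25,0]]], force=20)

```text
t: 0.9
position: [0.4334, -0.3167, 0.313]
tool_rot: [[0.718, 0.696, -0.001], [0.696, -0.718, 0.0], [-0.0, -0.0, -1.0]]
force: [-0.6, -0.5, 0.3]
finger_gap: 0.0263
```

```bash
cat >> h.py <<'E'
R=np.array([.4604,.0437]);L=np.array([.5131,.179]);ey=(L-R)/np.linalg.norm(L-R);ex=np.array([ey[1],-ey[0]])
O=(R+L)/2+.053*ex
def W(x,y,z): return np.r_[O+x*ex+y*ey,z]
def need(X):
    s=ctrl.observe();y=s["tool_rot"][:,1]
    d=np.arctan2(ex[1],ex[0])-np.arctan2(y[1],y[0])
    q=s["position"];v=q[:2]-O
    print("t",s["t"],"pos",q.round(4),"feeder",(v@ex).round(4),(v@ey).round(4),"shift",((X-q)/.3).round(3),"turnz",round(d/(np.pi/2),3),"F",s["force"].round(2),"gap",round(s["finger_gap"],4),"j",s["joint_pos"].round(2),"zaxis",s["tool_rot"][:,2].round(3))
E
python3 -c "
from h import *
print(O,ex,ey);v=np.array([.5952,.0646])-O;print('tab',v@ex,v@ey)
need(W(-.057,-.084,.19))"
```

```text
[0.53613597 0.09211393] [ 0.93181067 -0.36294473] [0.36294473 0.93181067]
tab 0.0650225331949399 -0.004200792573942912
t 0.9 pos [ 0.4334 -0.3167  0.313 ] feeder 0.0526 -0.4183 shift [ 0.064  1.171 -0.41 ] turnz 0.273 F [-0.59 -0.46  0.26] gap 0.0263 j [ 0.76  0.49 -0.35  1.73  0.2   0.95 -0.46] zaxis [-0.001  0.    -1.   ]
```

>>> play_rows(plan=[[[0,0,0.27,0.05,0.95,-0.1,0],[0,0,0.27,0.05,0.95,-0.1,0],[0,0,0.27,0.05,0.95,-0.1,0],[0,0,0.27,0.05,0.95,-0.1,0],[0,0,0.27,0.05,0.95,-0.1,0],[0,0,0.27,0.05,0.95,-0.1,0],[0,0,0.27,0.05,0.95,-0.1,0],[0,0,0.27,0.05,0.95,-0.1,0]]])

```text
t: 1.7
position: [0.4475, -0.033, 0.283]
tool_rot: [[0.365, 0.931, -0.001], [0.931, -0.365, -0.0], [-0.001, -0.001, -1.0]]
force: [-0.5, -1.4, 0.6]
finger_gap: 0.0004
```

```bash
python3 -c "
from h import *
need(W(-.057,-.084,.17))"
```

```text
t 1.7 pos [ 0.4475 -0.033   0.283 ] feeder -0.0372 -0.1488 shift [ 0.017  0.225 -0.377] turnz 0.002 F [-0.5  -1.36  0.57] gap 0.0004 j [ 0.3   0.43 -0.48  2.    0.28  0.78 -0.72] zaxis [-0.001 -0.    -1.   ]
```

>>> play_rows(plan=[[[0,0,0,0.017,0.225,-0.1,0],[0,0,0,0.017,0.225,-0.1,0],[0,0,0,0.017,0.225,-0.25,0],[0,0,0,0.017,0.225,-0.375,0],[0,0,0,0.017,0.225,-0.375,0],[0,0,0,0.017,0.225,-0.375,0]]])

```text
t: 2.3
position: [0.4529, 0.0327, 0.1709]
tool_rot: [[0.369, 0.929, -0.001], [0.929, -0.369, -0.001], [-0.001, -0.001, -1.0]]
force: [0.3, -0.8, 0.6]
finger_gap: 0.0006
```

```bash
python3 -c "
from h import *
need(W(-.057,-.084,.115))
for n in('side','top'):
    im=ctrl.capture(n);x,y=(320,230) if n=='side' else (312,230)
    cv2.imwrite(f'pics/{n}1.png',cv2.resize(im[y-100:y+100,x-130:x+130],None,fx=3,fy=3))"
```

```text
t 2.3 pos [0.4529 0.0327 0.1709] feeder -0.056 -0.0856 shift [-0.001  0.006 -0.186] turnz 0.004 F [ 0.25 -0.8   0.56] gap 0.0006 j [ 0.05  0.61 -0.35  2.13  0.45  0.47 -1.02] zaxis [-0.001 -0.001 -1.   ]
```

View pics/side1.png

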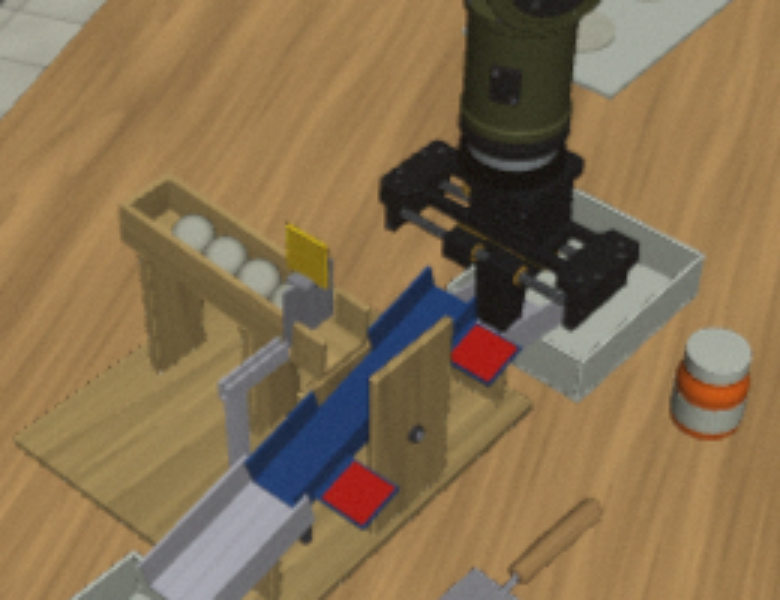

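View pics/top1.png

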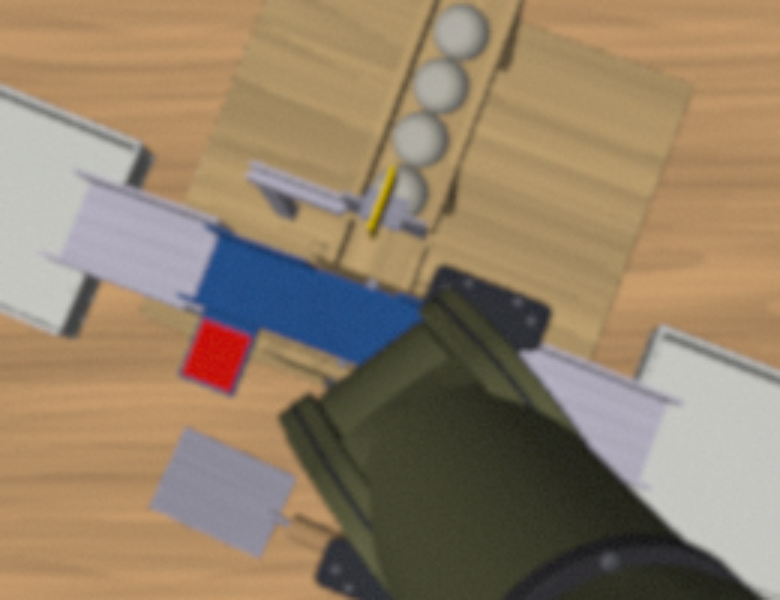

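The picture shows the fingertips hovering just above the right pad, near its outer half. The gripper body is clear of the cheek. Press down.

>>> play_rows(plan=[[[0,0,0,0,0,-0.06,0],[0,0,0,0,0,-0.09,0],[0,0,0,0,0,-0.12,0],[0,0,0,0,0,-0.15,0],[0,0,0,0,0,-0.17,0],[0,0,0,0,0,-0.185,0],[0,0,0,0,0,-0.185,0],[0,0,0,0,0,-0.185,0]]])

```text
t: 3.2
position: [0.4533, 0.0341, 0.1166]
tool_rot: [[0.367, 0.93, 0.003], [0.93, -0.367, -0.0], [0.001, 0.003, -1.0]]
force: [-5.0, -2.2, 19.4]
finger_gap: 0.0009
```

```bash
python3 -c "
from h import *
need(W(.065,-.06,.28))
for n in('side',):
    im=ctrl.capture(n);x,y=(320,230) if n=='side' else (312,230)
    cv2.imwrite(f'pics/{n}2.png',cv2.resize(im[y-100:y+100,x-130:x+130],None,fx=3,fy=3))"
```

```text
t 3.2 pos [0.4533 0.0341 0.1166] feeder -0.0562 -0.0841 shift [ 0.405 -0.072  0.545] turnz 0.003 F [-5.04 -2.19 19.39] gap 0.0009 j [-0.03  0.71 -0.24  2.18  0.53  0.31 -1.1 ] zaxis [ 0.003 -0.    -1.   ]
```

View pics/side2.png

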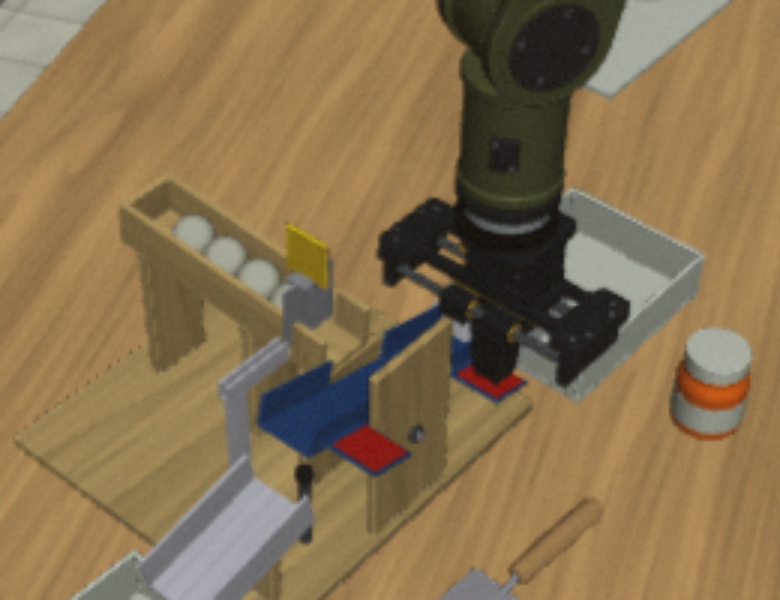

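The diverter has rocked over, but there is 19 N on the tool, so I lift straight off.

>>> play_rows(plan=[[[0,0,0,0,0,0.05,0],[0,0,0,0,0,0.2,0],[0,0,0,0,0,0.4,0],[0,0,0,0,0,0.55,0],[0,0,0,0,0,0.55,0],[0,0,0,0,0,0.55,0]]])

```text
t: 3.85
position: [0.4536, 0.034, 0.2813]
tool_rot: [[0.368, 0.93, 0.004], [0.93, -0.368, 0.0], [0.001, 0.003, -1.0]]
force: [-0.2, 0.6, -0.1]
finger_gap: 0.0005
```

```bash
python3 -c "
from h import *
need(W(.065,-.06,.28))
B={}
for n in('side','top'):
    im=ctrl.capture(n);B[n]=blobs(im,'red')[0];x,y=(320,230) if n=='side' else (312,230)
    print(n,B[n],blobs(im,'yellow')[0])
    cv2.imwrite(f'pics/{n}3.png',cv2.resize(im[y-100:y+100,x-130:x+130],None,fx=3,fy=3))
for a in B['side']:
  for b in B['top']: X=tri(a[0],b[0]);print(X.round(4),(proj('side',X)-a[0]).round(1))
"
```

```text
t 3.85 pos [0.4536 0.034  0.2813] feeder -0.0558 -0.0842 shift [ 0.405 -0.071 -0.004] turnz 0.003 F [-0.21  0.64 -0.07] gap 0.0005 j [ 0.17  0.44 -0.51  1.99  0.3   0.78 -0.89] zaxis [ 0.004  0.    -1.   ]
side [([353.0, 255.4], [343, 250, 20, 12, 131]), ([313.2, 279.0], [302, 272, 23, 15, 178])] [([292.0, 214.5], [285, 205, 14, 21, 181])]
top [([257.0, 249.4], [246, 238, 22, 24, 346])] [([308.7, 197.2], [305, 186, 8, 22, 43])]
[0.4623 0.1491 0.225 ] [-15.6  -3.4]
[0.5081 0.1668 0.1442] [0.2 0. ]
```

View pics/side3.png

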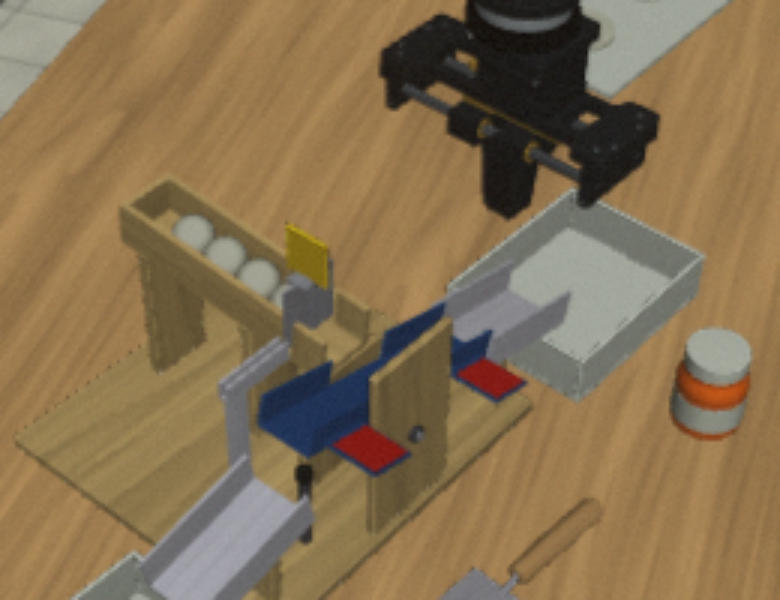

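Left pad now at z 0.144, so the diverter is at the other stop with the shutter still shut. Next I go to the right of the tab, at feeder (0.065, -0.045), staying high.

```bash
python3 -c "
from h import *
need(W(.065,-.045,.28)); need(W(.065,-.045,.212)); need(W(.065,.048,.212))"
```

```text
t 3.95 pos [0.4519 0.0336 0.2791] feeder -0.0572 -0.0851 shift [ 0.428 -0.023  0.003] turnz 0.003 F [ 0.38 -0.64  0.37] gap 0.0004 j [ 0.17  0.44 -0.5   2.    0.3   0.78 -0.89] zaxis [-0.002 -0.001 -1.   ]
t 3.95 pos [0.4519 0.0336 0.2791] feeder -0.0572 -0.0851 shift [ 0.428 -0.023 -0.224] turnz 0.003 F [ 0.38 -0.64  0.37] gap 0.0004 j [ 0.17  0.44 -0.5   2.    0.3   0.78 -0.89] zaxis [-0.002 -0.001 -1.   ]
t 3.95 pos [0.4519 0.0336 0.2791] feeder -0.0572 -0.0851 shift [ 0.541  0.266 -0.224] turnz 0.003 F [ 0.38 -0.64  0.37] gap 0.0004 j [ 0.17  0.44 -0.5   2.    0.3   0.78 -0.89] zaxis [-0.002 -0.001 -1.   ]
```

>>> play_rows(plan=[[[0,0,0,0.428,-0.025,0,0],[0,0,0,0.428,-0.025,0,0],[0,0,0,0.428,-0.025,0,0],[0,0,0,0.428,-0.025,0,0],[0,0,0,0.428,-0.025,-0.1,0],[0,0,0,0.428,-0.025,-0.22,0],[0,0,0,0.428,-0.025,-0.22,0],[0,0,0,0.428,-0.025,-0.22,0]]])

```text
t: 4.75
position: [0.5798, 0.0267, 0.2133]
tool_rot: [[0.366, 0.93, -0.004], [0.93, -0.366, -0.0], [-0.002, -0.003, -1.0]]
force: [-0.6, 0.6, 0.1]
finger_gap: 0.0003
```

```bash
python3 -c "
from h import *
need(W(.065,.047,.212))
for n in('side',):
    im=ctrl.capture(n);x,y=(320,230) if n=='side' else (312,230)
    cv2.imwrite(f'pics/{n}4.png',cv2.resize(im[y-100:y+100,x-130:x+130],None,fx=3,fy=3))"
```

```text
t 4.75 pos [0.5798 0.0267 0.2133] feeder 0.0644 -0.0451 shift [ 0.113  0.285 -0.004] turnz 0.002 F [-0.63  0.57  0.06] gap 0.0003 j [ 0.13  0.69 -0.44  1.72  0.38  0.82 -0.86] zaxis [-0.004 -0.    -1.   ]
```

View pics/side4.png

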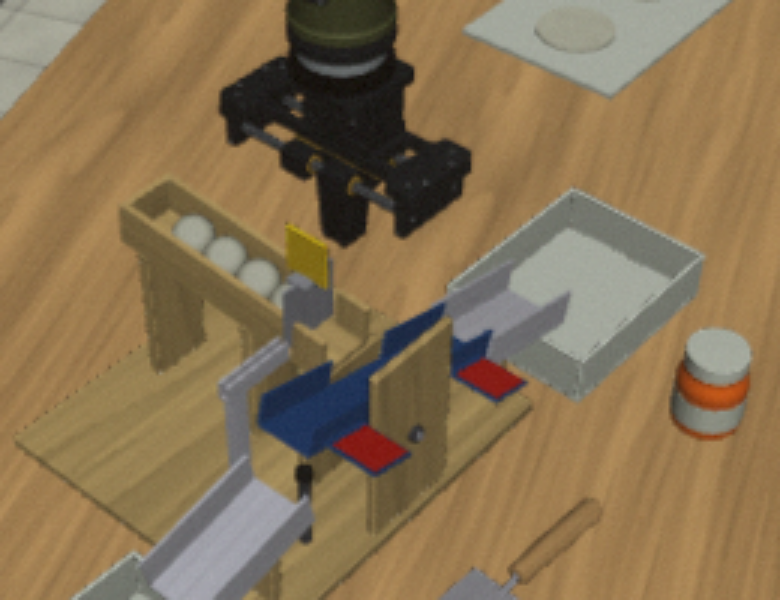

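The fingers are right of the yellow tab, which is near (307,255), and just above foot height. Push along feeder +y.

>>> play_rows(plan=[[[0,0,0,0.02,0.05,0,0],[0,0,0,0.035,0.09,0,0],[0,0,0,0.055,0.14,0,0],[0,0,0,0.074,0.19,0,0],[0,0,0,0.093,0.24,0,0],[0,0,0,0.111,0.285,0,0],[0,0,0,0.111,0.285,0,0],[0,0,0,0.111,0.285,0,0]]])

```text
t: 5.6
position: [0.6126, 0.1074, 0.2142]
tool_rot: [[0.369, 0.929, -0.006], [0.929, -0.369, -0.009], [-0.011, -0.002, -1.0]]
force: [-7.8, -10.8, 9.7]
finger_gap: 0.0003
```

```bash
python3 -c "
from h import *
need(W(.065,.047,.212))
B={}
for n in('side','top'):
    im=ctrl.capture(n);x,y=(320,230) if n=='side' else (312,230)
    B[n]=blobs(im,'yellow')[0];print(B[n])
    cv2.imwrite(f'pics/{n}5.png',cv2.resize(im[y-100:y+100,x-130:x+130],None,fx=3,fy=3))
X=plane('side',B['side'][0][0],.22);v=X[:2]-O;print('tab',X,v@ex,v@ey)
"
```

```text
t 5.6 pos [0.6126 0.1074 0.2142] feeder 0.0657 0.042 shift [ 0.004  0.016 -0.007] turnz 0.004 F [ -7.77 -10.77   9.67] gap 0.0003 j [-0.02  0.74 -0.42  1.59  0.37  0.9  -0.96] zaxis [-0.006 -0.009 -1.   ]
[([273.4, 227.8], [267, 218, 14, 21, 186])]
[]
tab [0.61736634 0.11972725 0.22      ] 0.06566922215240274 0.05521252905998776
```

View pics/side5.png

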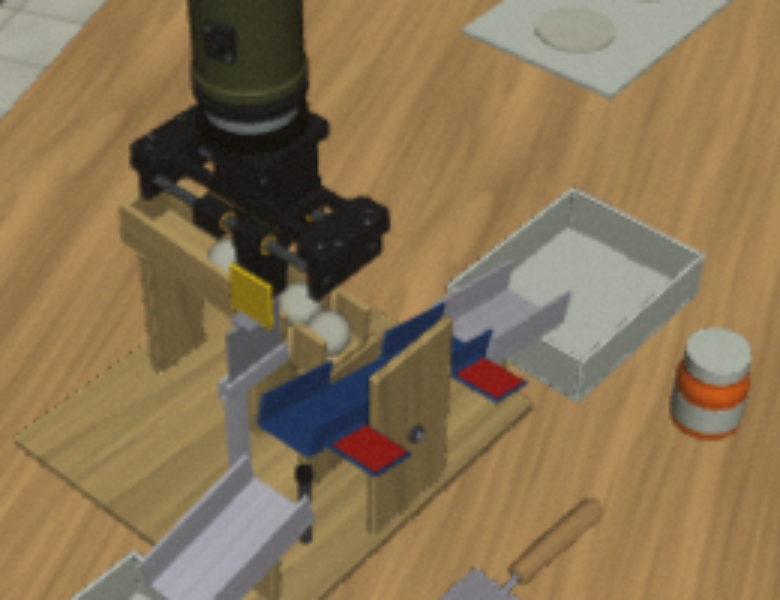

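The shutter has moved about 59 mm, the force suggests it is at its stop, and the balls are rolling. Back off to −y, then go up.

>>> play_rows(plan=[[[0,0,0,-0.02,-0.05,0,0],[0,0,0,-0.03,-0.08,0.05,0],[0,0,0,-0.03,-0.08,0.2,0],[0,0,0,-0.03,-0.08,0.4,0],[0,0,0,-0.03,-0.08,0.5,0],[0,0,0,-0.3,-0.3,0.5,0],[0,0,0,-0.3,-0.6,0.5,0],[0,0,0,-0.3,-0.8,0.5,0]]])

```text
t: 6.5
position: [0.5403, -0.0394, 0.366]
tool_rot: [[0.363, 0.932, 0.003], [0.932, -0.363, 0.001], [0.002, 0.002, -1.0]]
force: [1.4, -1.3, -0.3]
finger_gap: 0.0007
```

>>> play_rows(plan=[[[0,0,0,-0.1,-0.6,0,0],[0,0,0,-0.1,-0.6,0,0],[0,0,0,-0.1,-0.6,0,0],[0,0,0,-0.1,-0.6,0,0],[0,0,0,-0.1,-0.6,0,0],[0,0,0,-0.1,-0.6,0,0],[0,0,0,-0.1,-0.6,0,0],[0,0,0,-0.1,-0.6,0,0]]])

```text
t: 7.3
position: [0.512, -0.2179, 0.3646]
tool_rot: [[0.364, 0.931, 0.001], [0.931, -0.364, 0.001], [0.001, 0.001, -1.0]]
force: [-0.1, 0.4, 0.2]
finger_gap: 0.0003
```

>>> play_rows(plan=[[[0,0,0,0,0,0,0],[0,0,0,0,0,0,0],[0,0,0,0,0,0,0],[0,0,0,0,0,0,0],[0,0,0,0,0,0,0],[0,0,0,0,0,0,0],[0,0,0,0,0,0,0],[0,0,0,0,0,0,0]]])

```text
t: 8.1
position: [0.5113, -0.22, 0.3641]
tool_rot: [[0.367, 0.93, 0.0], [0.93, -0.367, 0.0], [0.0, 0.0, -1.0]]
force: [0.4, -0.1, -0.3]
finger_gap: 0.0006
```

>>> play_rows(plan=[[[0,0,0,0,0,0,0],[0,0,0,0,0,0,0],[0,0,0,0,0,0,0],[0,0,0,0,0,0,0],[0,0,0,0,0,0,0],[0,0,0,0,0,0,0],[0,0,0,0,0,0,0],[0,0,0,0,0,0,0]]])

```text
t: 8.9
position: [0.5113, -0.22, 0.3642]
tool_rot: [[0.367, 0.93, 0.0], [0.93, -0.367, 0.0], [0.0, 0.0, -1.0]]
force: [-0.4, -0.4, -0.4]
finger_gap: 0.0007
```

```bash
python3 -c "
from h import *
need(W(.065,.047,.212))
B={}
for n in('side','top'):
    im=ctrl.capture(n);B[n]={c:blobs(im,c)[0] for c in('red','yellow')}
    cv2.imwrite(f'pics/{n}6.png',im)
for c in('red','yellow'):
  for a in B['side'][c]:
    for b in B['top'][c]: X=tri(a[0],b[0]);v=X[:2]-O;print(c,X.round(4),(proj('side',X)-a[0]).round(1),'feeder',v@ex,v@ey)
"
```

```text
t 8.9 pos [ 0.5113 -0.22    0.3642] feeder 0.0901 -0.2998 shift [ 0.342  1.108 -0.507] turnz 0.003 F [-0.42 -0.39 -0.42] gap 0.0007 j [ 0.62  0.49 -0.48  1.58  0.24  1.13 -0.3 ] zaxis [ 0.  0. -1.]
red [0.4623 0.1491 0.225 ] [-15.6  -3.4] feeder -0.08947765235299165 0.026352025071648064
red [0.4557 0.0313 0.1069] [0.2 0. ] feeder -0.05286549363665887 -0.08583909618447973
red [0.5082 0.1669 0.1442] [0.2 0. ] feeder -0.05318049844581356 0.05952528976920885
red [0.5063 0.0476 0.0217] [16.6  0.3] feeder -0.011674506865443805 -0.052323419026131815
yellow [0.6185 0.1203 0.2202] [-0.6 -0.1] feeder 0.06649200200442366 0.056114809217183446
```

View pics/side6.png

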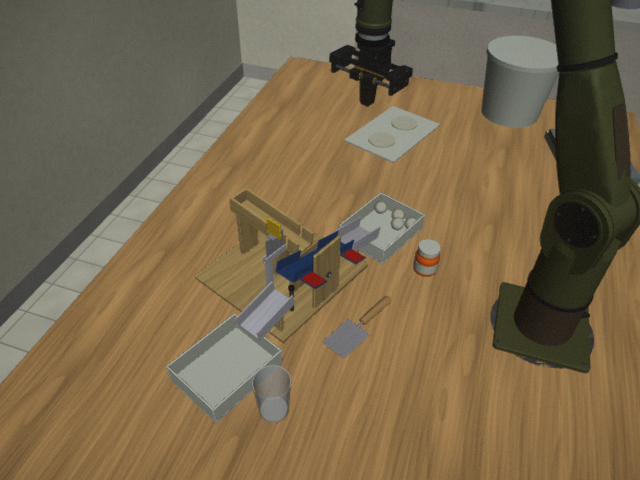

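View pics/top6.png

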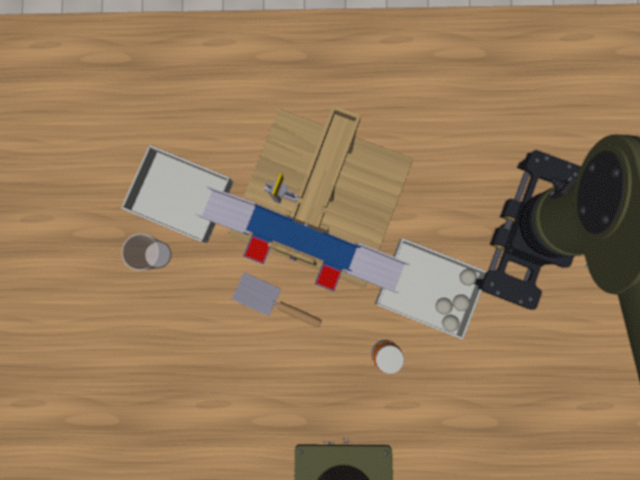

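All four balls are in the right tray, at top-view (467,277), (461,302), (444,306) and (450,323). The shutter is open by about 60 mm and the right pad is down at z 0.107. I wait a little longer and check that the balls are still.

>>> play_rows(plan=[[[0,0,0,0,0,0,0],[0,0,0,0,0,0,0],[0,0,0,0,0,0,0],[0,0,0,0,0,0,0],[0,0,0,0,0,0,0],[0,0,0,0,0,0,0],[0,0,0,0,0,0,0],[0,0,0,0,0,0,0]]])

```text
t: 9.8
position: [0.5113, -0.22, 0.3642]
tool_rot: [[0.367, 0.93, 0.0], [0.93, -0.367, -0.0], [0.0, 0.0, -1.0]]
force: [0.5, 0.7, -0.0]
finger_gap: 0.0004
```

```bash
python3 -c "
from h import *
for n,(x0,x1,y0,y1) in dict(side=(340,425,195,260),top=(375,490,235,340)).items():
    a=cv2.imread(f'pics/{n}6.png');b=ctrl.capture(n)
    d=cv2.absdiff(cv2.GaussianBlur(a,(5,5),0),cv2.GaussianBlur(b,(5,5),0)).max(2)
    print(n,'tray diff max',d[y0:y1,x0:x1].max(),'whole',d.max())
    o=cv2.imread(f'pics/{n}0.png');d=cv2.absdiff(cv2.GaussianBlur(o,(5,5),0),cv2.GaussianBlur(b,(5,5),0)).max(2)
    R=dict(side=dict(cup=(250,362,295,425),jar=(410,235,445,280),spat=(320,295,395,360)),top=dict(cup=(118,230,175,275),jar=(368,335,410,378),spat=(228,270,325,330)))[n]
    print({k:int(d[q[1]:q[3],q[0]:q[2]].max()) for k,q in R.items()})
"
```

```text
side tray diff max 3 whole 4
{'cup': 3, 'jar': 3, 'spat': 30}
top tray diff max 2 whole 4
{'cup': 7, 'jar': 8, 'spat': 110}
```

The spatula boxes overlap the red pad, which did move. The spatula itself sits at the same pixels as before. Nothing is moving, so I hand in.

```bash
python3 -c "
from h import *
a=cv2.imread('pics/top0.png');b=cv2.imread('pics/top6.png')
d=cv2.absdiff(cv2.GaussianBlur(a,(5,5),0),cv2.GaussianBlur(b,(5,5),0)).max(2)
print(d[275:330,228:305].max(), d[300:330,280:325].max())
print(ctrl.hand_in())"
```

```text
8 8
the job is handed in; nothing more can be done
None
```

I rocked the diverter over and opened the shutter, and all four balls rolled into the right tray. The job was handed in at about 10 s of the 48 s, with no verdict reported.

- **Diverter:** I pressed the raised right pad with closed fingertips. The left pad is now at z 0.144 m and the right at 0.107 m, which match the given up and down heights. The shutter was still shut at that point.
- **Shutter:** I pushed the yellow tab about 60 mm of its 62 mm, then backed the arm clear of everything.
- **Balls:** all four lie in the right tray. Two pictures about 1 s apart showed no motion.
- **Cup, jar and spatula:** unchanged in the pictures. My first spatula check flagged a large difference because its box overlapped the moved red pad; a tighter box showed no change.
- **Forces:** the tool read about 19 N at the end of the diverter press, more than rocking it should need, and I did not find out why. It read about 16 N at the shutter's stop. Both are below the limits.

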